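# Wedge the fossil carrier up to the focus index

### The arm

A 6-joint arm with a two-finger parallel gripper is mounted at the origin on the work surface. World frame = base frame: x ahead of the robot, y to its left, z up, the work surface at z = 0. Lengths are in m, angles in degrees, forces in N, time in s.
With the tool pointing down it reaches from about 0.4 to 0.825 m from the base axis. Payload 7 kg.
Tool frame: the origin (TCP) lies midway between the tips of the shut fingers; the grasp point (between the pads) lies 19 mm behind it (grip_depth is the distance from the TCP to the grasp point, in m); z points along the fingers, y is the direction in which the jaws open and shut (so a half turn about z gives the same grasp; the last joint's range is limited). The gripper opens to 88 mm and grips with 3 to 60 N. Pads are 19 mm wide; open, the fingers measure 130 mm over their backs; the gripper's body (78 mm by 193 mm) begins 47 mm behind the grasp point.
Start: joints at [-46.633, 20.546, 0.682, 0, -70.136, -16.507], TCP at [0.305, -0.602, 0.227] pointing down, gripper open.
Joint ranges: [-176.03, 176.03], [-82.01, 121.73], [-58.28, 71.71], [-173.87, 95.51], [-174.79, -0.11], [-173.66, 173.66]. Speed limits (degrees/s): [136.94, 136.94, 172.46, 180, 180, 180].

### API

Orientations are given as [roll, pitch, yaw] about the fixed x, y, z axes, in that order (R = Rz(yaw) Ry(pitch) Rx(roll)).
In Python, from plant import * gives the robot as it stands.
- The arm moves only by the shell command python3 -m inch 'ROWS'. ROWS is JSON, a list of rows, each an object of numbers: "ax", "ay", "az": the turn, a rotation vector about the tool's x, y, z in degrees; "dx", "dy", "dz": the shift along the tool's x, y, z in mm; "fingers": the finger opening in mm, from 0 to 87.6. In form: [{"ax": .., "ay": .., "az": .., "dx": .., "dy": .., "dz": .., "fingers": ..}, ...]. A call has 1 to 8 rows; each row is the pose to reach, as a shift and turn from the pose commanded when the call began, along the tool's axes at that moment; what a row does not reach only later rows make up. A row lasts 1/8 s, in which the tool goes at most 62.5 mm and 10.7 degrees, less where a joint would pass 70% of its speed; a pose out of reach is approached as far as the arm can. A call with a gripper value outside its range is refused whole. The fingers move at their own pace and stop on an object; the grip force is fixed at half the most. Time passes only in rows, so rows that repeat a pose let the fingers close. It gives the time, the measured TCP pose, the force and the opening at its end, in the units of the state.
- get_obs(): the state, without advancing time (a new reading comes with each control period).
- snapshot(name): name is "side" or "top" or "wrist"; returns a dict with "image" (420x560x3 uint8, red, green, blue), "fx", "fy", "cx", "cy" (pixels), "rvec" (rotation vector, rad) and "tvec" (3), from world to camera coordinates, as OpenCV has them. Camera axes: x right, y down, z forward; pixel columns grow to the right and rows downward; lengths in m; the calibration is good to about 2 mm. A picture is of the moment at which its call begins. There is no depth.
- close_job(): hands the job in, once; it reports no verdict.
Trained networks look in the newest picture that a camera, given by its name, has taken for a name from the list of things; names that differ only in an ending like _2 or _b are one class to them, and where a whole thing is asked for, a point or a joint stands for the part that bears it (a point fixed in the world has none). Each returns a list of dicts, best first, with "score" (0 to 1); they miss things now and then, are a little off and sometimes report something else, mostly with a low value. They report only what shows in the picture. A call takes as long as a camera call. They do not tell look-alikes from the thing itself.
- search_frame(target, camera): "bbox" ([centre column, centre row, width, height] in pixels, round what is visible of it).
- trace(target, camera): "mask" (420x560 bool, what is visible of it) and "bbox" ([centre column, centre row, width, height] in pixels, round what is visible of it).
- landmark_of(target, camera): "position" ([column, row] in pixels: a listed point, or the origin of a listed thing).
The state is a dict: "clock": time; "joint_pos": joint angles; "qvel": joint speeds; "tau": joint torques, N m; "tool_pos": TCP position; "orientation": TCP orientation; "force": force on the tool from outside, world axes, zero at the start; "moment": the same for the moment, N m; "opening": finger opening in m.
Only numpy, scipy, OpenCV 4.12 (cv2) and the standard library are available. Lean on these libraries where they do the work, as an engineer would, in place of code of your own. Each camera call takes 0.05 s, during which the arm holds its last target.

### The job

Draw the long tapered wedge out of its bay in the plywood rack and slide it along the bench, thin end first, under the front lip of the aluminium fossil carrier until the carrier's pointer bar is level with the index bar on the post beside it. Let go and leave the wedge lying there flat, holding the carrier up. Leave the index as it is set, and leave the square wooden block, the jar and the brush where they are.

Things in the scene. Friction and masses are not known exactly. Their poses are not given: they have to be found in the camera images.
- wedge_center (a point): Pale wooden wedge 195 mm long, 40 wide (sides flat and parallel), loose, flat on its base, in either rack bay. Point: mid-length, mid-width, 17.5 above its base; +x to the thin end (nose), z up. Nose face 97.5 ahead, 5 high; top slopes up 1 in 5 for 150, then a level tail 45 long, 35 high. At first about 85 of the nose end sticks out; the tail is under the rack roof, out of reach. 0.17 kg.
- rack_front (a point): Fixed plywood rack, 214 mm wide: two bays side by side, each 86 wide, 48 high, 110 deep, closed behind, under one roof (top 58 above the bench), no floor: things in it lie on the bench. Point: middle of the open front, 29 above the bench; +x straight out of the front, bay middles 50 to either side in y.
- spacer_center (a point): Square-ended pale wooden block, 150 x 40 x 35 mm, loose, in the other bay with about 40 mm of it sticking out; not used, stays there. The point is its centre, x along its length.
- lift: Specimen lift, fixed on the bench. Origin on the bench under the carrier's middle; +x is the way the wedge goes in, z up. Two steel feet 10 mm high run along x from -50 to 120, at 55 to 115 either side in y, with a bar behind at x 120 to 145; bare bench between the feet. Guide rods and index post reach 120 high.
- entry (a point): Lowest point of the carrier's front lip when the carrier is fully down, 10 mm above the bench, in the middle of its 120 mm width (this point stays with the fixed lift). +x is the direction in which the wedge goes in. The lip is a round bar of 12 mm diameter along y.
- carrier (a joint): Height of the carrier above its lowest position, m (0 to 0.035). Aluminium plate 105 x 120 mm with a fossil slab (top 46 mm above the bench when down), slides freely up and down two rods without tilting, about 0.4 kg, sinks back if not held up. A wedge under its lip stays by friction when let go.
- pointer (a point): Centre of the outer part of the pointer bar on the carrier: a flat bar 4 mm thick, 20 mm wide, sticking out level to the lift's +y side. 50 mm above the bench when the carrier is down; rises with it.
- index_bar (a point): Centre of the index bar: a flat bar 4 mm thick on a collar on the post, side by side with the pointer bar (25 mm farther along the lift's +x). Already set to the wanted height, 9 to 20 mm above the pointer's lowest position; held by friction, can be knocked out of setting.
- jar: Amber jar, 60 mm diameter, 85 mm high, origin at the middle of its underside; a bystander.
- brush: Brush with handle, 180 mm long, lying on the bench; a bystander.
Not all that is in view belongs to the job. Leave any black, blue or turquoise look-alike of the part that bears wedge_center alone.

How it is judged (in metres and radians):
At the end, for the whole second after the job is handed in: The wedge lies flat on the bench under the carrier's lip, its centre within 60 mm sideways of the lip's middle and between 80 mm before and 60 mm beyond the lip; the carrier rests on it, still, with the pointer bar's height within 4 mm of the index bar's (z of pointer in the frame of index_bar between -0.004 and 0.004 m and x of wedge_center in the frame of entry between -0.08 and 0.06 m and y of wedge_center in the frame of entry between -0.06 and 0.06 m and angle between wedge_center's own z axis and vertical below 0.06 rad and height (world z) of wedge_center below 0.022 m and value of joint carrier above 0.004 m and velocity of joint carrier between -0.003 and 0.003 m/s); the robot touches nothing.
It fails at once if the index is knocked out of its setting (more than 4 mm) (distance of index_bar from where it was at the start of the episode above 0.004 m).
It fails at once if the square block is moved more than 30 mm (distance of spacer_center from where it was at the start of the episode above 0.03 m).
It fails at once if the jar is moved more than 30 mm (distance of jar from where it was at the start of the episode above 0.03 m).
It fails at once if the brush is moved more than 40 mm (distance of brush from where it was at the start of the episode above 0.04 m).
It also fails if it takes over 46 s, if anything falls off the work surface, if the arm or the gripper's body presses on something with over 40 N, if the wrist force passes 120 N, or if a joint passes its speed limit or range.

## Working session

There is one attempt and no reset: what is moved stays moved. The work goes in short steps, Python scripts to look and compute and a shell command to move; the robot and the scene stay as the last step left them, time stands still between calls to the robot, and variables do not carry over. Pictures are saved under pics/ and viewed, and the job is handed in when it is done.

```bash
mkdir -p pics; ls
cat > h.py <<'E'
from plant import *
import numpy as np, cv2
def snap(n,f):
    s=snapshot(n); cv2.imwrite('pics/'+f+'.png',s['image'][:,:,::-1]); np.savez('pics/'+f+'.npz',**{k:np.array(v) for k,v in s.items()}); return s
def KRt(s):
    K=np.array([[s['fx'],0,s['cx']],[0,s['fy'],s['cy']],[0,0,1.]]);R=cv2.Rodrigues(np.array(s['rvec'],float))[0];return K,R,np.array(s['tvec'],float).ravel()
def proj(s,P):
    K,R,t=KRt(s);p=(K@(R@np.atleast_2d(P).T+t[:,None])).T;return p[:,:2]/p[:,2:]
def onz(s,uv,z):
    K,R,t=KRt(s);c=-R.T@t;out=[]
    for u,v in np.atleast_2d(uv):
        d=R.T@np.linalg.inv(K)@np.array([u,v,1.]);out.append(c+d*(z-c[2])/d[2])
    return np.array(out)
def tri(s1,p1,s2,p2):
    Ps=[]
    for s in(s1,s2):
        K,R,t=KRt(s);Ps.append(K@np.c_[R,t])
    X=cv2.triangulatePoints(Ps[0],Ps[1],np.array(p1,float).reshape(2,1),np.array(p2,float).reshape(2,1)).ravel();return X[:3]/X[3]
E
python3 - <<'E'
from h import *
np.set_printoptions(precision=3,suppress=True)
S={}
for c in('top','side','wrist'):
    S[c]=snap(c,c+'0')
    for t in('wedge_center','rack_front','spacer_center','lift','entry','pointer','index_bar','jar','brush'):
        r=landmark_of(t,c)
        print(c,t,[(np.round(x['position'],1).tolist(),round(x['score'],2)) for x in r[:3]])
o=get_obs();print(o)
E
```

```text
pics
top wedge_center [([208.4, 186.9], 0.98), ([100.3, 235.9], 0.91), ([339.7, 280.2], 0.79)]
top rack_front [([248.7, 108.5], 0.74), ([219.1, 207.6], 0.56)]
top spacer_center []
top lift [([433.3, 203.4], 0.78)]
top entry [([413.5, 206.9], 0.95)]
top pointer [([418.6, 154.9], 0.76)]
top index_bar [([432.0, 157.0], 0.75)]
top jar [([248.7, 109.6], 0.58)]
top brush [([420.6, 154.3], 0.61), ([342.1, 119.7], 0.56)]
side wedge_center [([332.5, 290.9], 0.82), ([365.9, 233.9], 0.8), ([159.1, 335.1], 0.61)]
side rack_front [([238.5, 252.0], 0.8)]
side spacer_center []
side lift [([353.6, 190.5], 0.81)]
side entry [([344.5, 193.4], 0.98)]
side pointer [([318.4, 174.6], 0.67)]
side index_bar [([322.4, 167.4], 0.48)]
side jar [([194.6, 223.2], 0.86)]
side brush [([255.1, 200.0], 0.92)]
wrist wedge_center []
wrist rack_front []
wrist spacer_center []
wrist lift []
wrist entry []
wrist pointer []
wrist index_bar []
wrist jar []
wrist brush []
{'clock': 1.5, 'joint_pos': array([-46.635,  20.548,   0.682,  -0.002, -70.136, -16.507]), 'qvel': array([-0.039, -0.011,  0.012,  0.021, -0.047, -0.156]), 'tau': array([ -0.001, -58.238,  29.33 ,   7.003,   0.012,  -0.   ]), 'tool_pos': array([ 0.305, -0.602,  0.227]), 'orientation': array([ 179.998,    0.001, -153.143]), 'force': array([ 0.242, -0.051,  0.298]), 'moment': array([ 0.001,  0.015, -0.031]), 'opening': 0.08755118723613366}
```

View pics/top0.png

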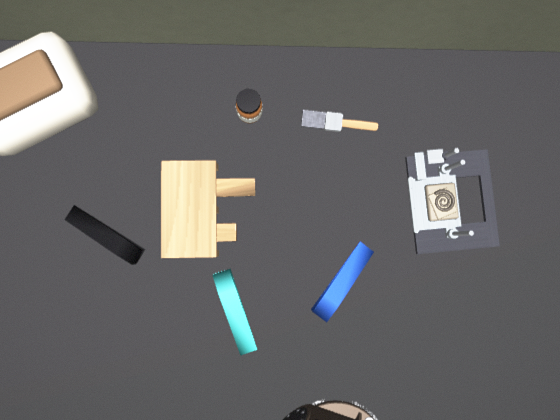

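View pics/side0.png

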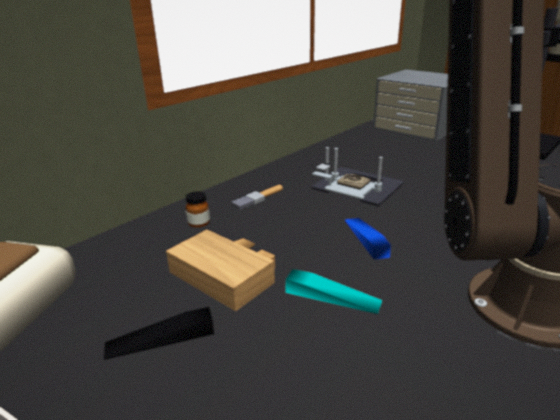

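Run:
```python
from h import *
np.set_printoptions(precision=4,suppress=True)
im=cv2.imread('pics/top0.png')
a=cv2.resize(im[145:270,150:275],(500,500),interpolation=cv2.INTER_CUBIC)
b=cv2.resize(im[140:265,390:515],(500,500),interpolation=cv2.INTER_CUBIC)
cv2.imwrite('pics/crop0.png',cv2.resize(np.hstack([a,b]),(800,400)))
s=dict(np.load('pics/top0.npz'))
d=dict(np.load('pics/side0.npz'))
def P(uv,z):print(uv,z,onz(s,[uv],z)[0])
print(KRt(s)[1:], -KRt(s)[1].T@KRt(s)[2])
P([280,400],0)
for uv in([162,161],[215,161],[215,257],[162,258]):P(uv,.058)
P([255,187],.01);P([413.5,206.9],.01);P([418.6,154.9],.05);P([432,157],.063)
print('tri entry',tri(s,[413.5,206.9],d,[344.5,193.4]))
print('tri ptr',tri(s,[418.6,154.9],d,[318.4,174.6]))
print('tri idx',tri(s,[432,157],d,[322.4,167.4]))
print('tri lift',tri(s,[433.3,203.4],d,[353.6,190.5]))
P([248.7,107],.04);P([340,121],.01)
```

```text
(array([[ 0.0125, -0.9997,  0.022 ],
       [-0.9982, -0.0138, -0.0585],
       [ 0.0588, -0.0212, -0.998 ]]), array([0.1388, 0.5463, 1.0041])) [0.4846 0.1675 1.0311]
[280, 400] 0 [0.1149 0.1253 0.    ]
[162, 161] 0.058 [0.6525 0.3956 0.058 ]
[215, 161] 0.058 [0.6544 0.2784 0.058 ]
[215, 257] 0.058 [0.4419 0.2741 0.058 ]
[162, 258] 0.058 [0.4384 0.3898 0.058 ]
[255, 187] 0.01 [0.6032 0.1897 0.01  ]
[413.5, 206.9] 0.01 [ 0.562 -0.182  0.01 ]
[418.6, 154.9] 0.05 [ 0.6773 -0.1807  0.05  ]
[432, 157] 0.063 [ 0.6705 -0.2063  0.063 ]
tri entry [ 0.5636 -0.1793  0.0137]
tri ptr [ 0.6758 -0.1853  0.0434]
tri idx [ 0.6709 -0.2061  0.0628]
tri lift [ 0.5703 -0.2331  0.0015]
[248.7, 107] 0.04 [0.7833 0.2062 0.04  ]
[340, 121] 0.01 [ 0.7629 -0.0085  0.01  ]
```

View pics/crop0.png

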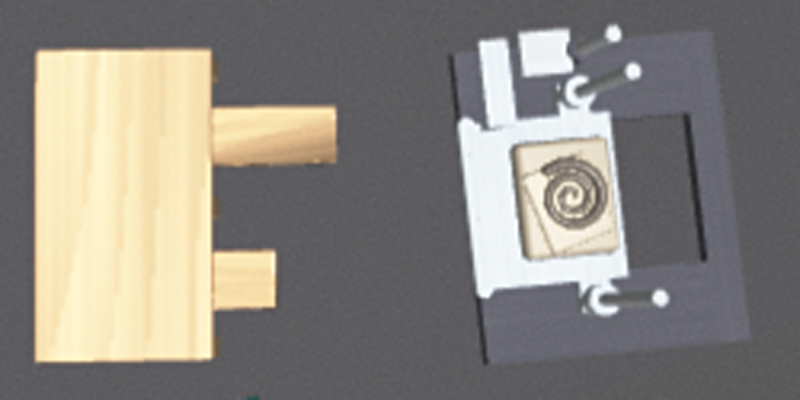

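Run:
```python
from h import *
from scipy.optimize import least_squares
np.set_printoptions(precision=4,suppress=True)
s=dict(np.load('pics/top0.npz'));d=dict(np.load('pics/side0.npz'))
C=np.array([(452,52),(712,30),(750,338),(487,362)],float);uv=np.c_[390+(C[:,0]-400)/3.2,140+C[:,1]/3.2]
L=np.array([[-.05,.115],[.145,.115],[.145,-.115],[-.05,-.115]])
W=onz(s,uv,.01)[:,:2]
def T(p,L):
    c,q=np.cos(p[2]),np.sin(p[2]);return L@np.array([[c,q],[-q,c]])+p[:2]
r=least_squares(lambda p:(T(p,L)-W).ravel(),[.57,-.23,-1.5]);print(r.x[:2],np.degrees(r.x[2]),(T(r.x,L)-W))
# lip front line, wedge
lip=np.array([(462,120),(485,297)]);u=np.c_[390+(lip[:,0]-400)/3.2,140+lip[:,1]/3.2];print('lip',onz(s,u,.016))
for z,pts in((.058,[(37,50),(212,50),(214,360),(36,361)]),(.005,[(336,108),(336,162)]),(.022,[(214,108),(212,165)]),(.035,[(275,252),(275,307)])):
    p=np.array(pts,float);print(z,onz(s,np.c_[150+p[:,0]/3.2,145+p[:,1]/3.2],z)[:,:2])
```

```text
[ 0.5727 -0.2275] -84.00434630714886 [[ 0.0004 -0.0002]
 [ 0.0011 -0.0002]
 [-0.0005  0.0002]
 [-0.0011  0.0002]]
lip [[ 0.6303 -0.1707  0.016 ]
 [ 0.5013 -0.1867  0.016 ]]
0.058 [[0.6533 0.3966]
 [0.6553 0.2756]
 [0.4408 0.27  ]
 [0.4387 0.3914]]
0.005 [[0.6233 0.1901]
 [0.5835 0.1895]]
0.022 [[0.6196 0.2773]
 [0.5784 0.278 ]]
0.035 [[0.5162 0.2309]
 [0.4775 0.2302]]
```

```bash
python3 -m inch '[{"dx":-321,"dy":306,"az":-65.1,"fingers":62},{"dx":-321,"dy":306,"az":-65.1,"fingers":62},{"dx":-321,"dy":306,"az":-65.1,"fingers":62},{"dx":-321,"dy":306,"az":-65.1,"fingers":62},{"dx":-321,"dy":306,"az":-65.1,"fingers":62},{"dx":-321,"dy":306,"az":-65.1,"fingers":62},{"dx":-321,"dy":306,"az":-65.1,"fingers":62},{"dx":-321,"dy":306,"az":-65.1,"fingers":62}]'
```

```text
$[0]: bad value
```

```bash
python3 -m inch '[{"ax":0,"ay":0,"dz":0,"dx":-321,"dy":306,"az":-65.1,"fingers":62},{"ax":0,"ay":0,"dz":0,"dx":-321,"dy":306,"az":-65.1,"fingers":62},{"ax":0,"ay":0,"dz":0,"dx":-321,"dy":306,"az":-65.1,"fingers":62},{"ax":0,"ay":0,"dz":0,"dx":-321,"dy":306,"az":-65.1,"fingers":62},{"ax":0,"ay":0,"dz":0,"dx":-321,"dy":306,"az":-65.1,"fingers":62},{"ax":0,"ay":0,"dz":0,"dx":-321,"dy":306,"az":-65.1,"fingers":62},{"ax":0,"ay":0,"dz":0,"dx":-321,"dy":306,"az":-65.1,"fingers":62},{"ax":0,"ay":0,"dz":0,"dx":-321,"dy":306,"az":-65.1,"fingers":62}]'
```

```text
clock: 2.5
tool_pos: [0.4543, -0.1809, 0.227]
orientation: [-179.9, 0.0, -87.7]
force: [-0.5, -0.3, 0.1]
opening: 0.0618
```

```bash
python3 -m inch '[{"ax":0,"ay":0,"az":0,"dx":-410,"dy":-161,"dz":70,"fingers":62},{"ax":0,"ay":0,"az":0,"dx":-410,"dy":-161,"dz":70,"fingers":62},{"ax":0,"ay":0,"az":0,"dx":-410,"dy":-161,"dz":70,"fingers":62},{"ax":0,"ay":0,"az":0,"dx":-410,"dy":-161,"dz":70,"fingers":62},{"ax":0,"ay":0,"az":0,"dx":-410,"dy":-161,"dz":70,"fingers":62},{"ax":0,"ay":0,"az":0,"dx":-410,"dy":-161,"dz":70,"fingers":62},{"ax":0,"ay":0,"az":0,"dx":-410,"dy":-161,"dz":70,"fingers":62},{"ax":0,"ay":0,"az":0,"dx":-410,"dy":-161,"dz":70,"fingers":62}]'
python3 - <<'E'
from h import *
snap('wrist','w1'); o=get_obs();print(o['tool_pos'],o['orientation'])
E
```

```text
clock: 3.5
tool_pos: [0.6007, 0.2336, 0.1547]
orientation: [179.9, -0.1, -87.9]
force: [-0.7, -0.9, -0.0]
opening: 0.0621
[0.60046158 0.23279681 0.15495509] [ 1.79915815e+02 -6.70690353e-02 -8.79540267e+01]
```

View pics/w1.png

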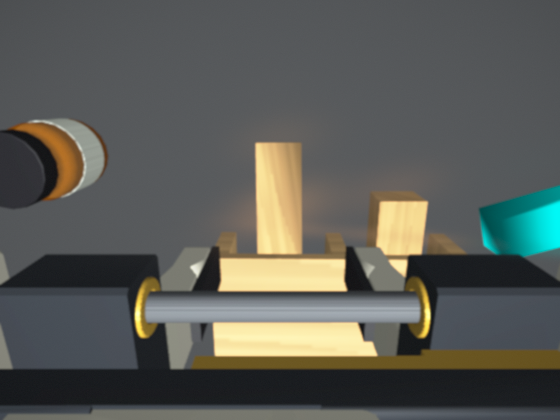

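The wrist picture shows the pale wedge, its thin nose edge at (256..301, 143), widening as it rises toward the rack. The short square block is at (398,225) and the turquoise decoy at (520,220). The black and blue ones are elsewhere. The pale one at (278,195) fits "wooden, about 85 mm sticking out, slope to a thin nose".

Run:
```python
from h import *
np.set_printoptions(precision=4,suppress=True)
s=dict(np.load('pics/w1.npz'))
print(onz(s,[[256,143],[301,143]],.005),onz(s,[[260,252],[302,252]],.02))
im=cv2.imread('pics/w1.png');cv2.imwrite('pics/w1c.png',cv2.resize(im[120:280,200:450],(750,480),interpolation=cv2.INTER_CUBIC))
```

```text
[[0.6243 0.1924 0.005 ]
 [0.5849 0.191  0.005 ]] [[0.6182 0.2894 0.02  ]
 [0.5798 0.2881 0.02  ]]
```

View pics/w1c.png

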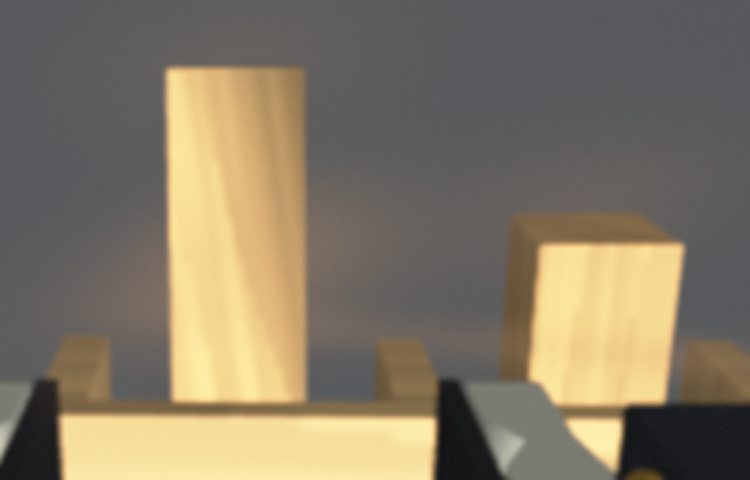

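```bash
python3 -m inch '[{"ax":0,"ay":0,"az":-1,"dx":0,"dy":-1,"dz":62,"fingers":62},{"ax":0,"ay":0,"az":-1,"dx":0,"dy":-1,"dz":120,"fingers":62},{"ax":0,"ay":0,"az":-1,"dx":0,"dy":-1,"dz":150,"fingers":62},{"ax":0,"ay":0,"az":-1,"dx":0,"dy":-1,"dz":151,"fingers":62},{"ax":0,"ay":0,"az":-1,"dx":0,"dy":-1,"dz":151,"fingers":62},{"ax":0,"ay":0,"az":-1,"dx":0,"dy":-1,"dz":151,"fingers":30},{"ax":0,"ay":0,"az":-1,"dx":0,"dy":-1,"dz":151,"fingers":30},{"ax":0,"ay":0,"az":-1,"dx":0,"dy":-1,"dz":151,"fingers":30}]'
python3 - <<'E'
from h import *
snap('wrist','w2'); o=get_obs();print(o['tool_pos'],o['orientation'],o['opening'],o['force'])
E
```

```text
clock: 4.55
tool_pos: [0.6014, 0.2315, 0.0066]
orientation: [-179.9, 0.0, -87.0]
force: [-1.3, -0.7, 5.5]
opening: 0.0395
[0.60150399 0.23150621 0.00661684] [-1.79917353e+02  4.11055470e-02 -8.70280774e+01] 0.03923609309633999 [-0.41271444 -0.04151435  5.55592321]
```

View pics/w2.png

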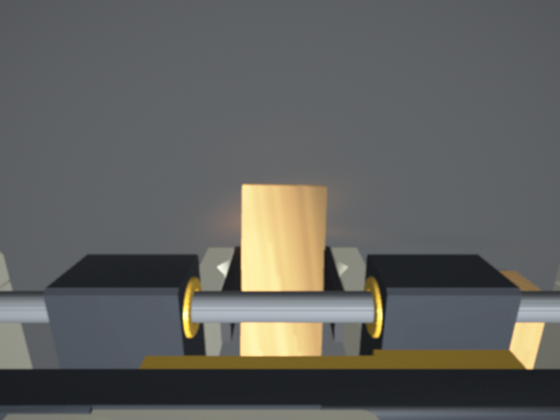

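```bash
python3 -m inch '[{"ax":0,"ay":0,"az":0,"dx":25,"dy":0,"dz":-1.5,"fingers":30},{"ax":0,"ay":0,"az":0,"dx":65,"dy":0,"dz":-1.5,"fingers":30},{"ax":0,"ay":0,"az":0,"dx":105,"dy":0,"dz":-1.5,"fingers":30},{"ax":0,"ay":0,"az":0,"dx":145,"dy":3,"dz":-1.5,"fingers":30},{"ax":0,"ay":0,"az":-1,"dx":190,"dy":15,"dz":-1.5,"fingers":30},{"ax":0,"ay":0,"az":-2,"dx":235,"dy":30,"dz":-1.5,"fingers":30},{"ax":0,"ay":0,"az":-3,"dx":280,"dy":48,"dz":-1.5,"fingers":30},{"ax":0,"ay":0,"az":-3,"dx":310,"dy":60,"dz":-1.5,"fingers":30}]'
python3 - <<'E'
from h import *
snap('top','t2');snap('wrist','w3'); o=get_obs();print(o['tool_pos'],o['orientation'],o['opening'],o['force'])
E
```

```text
clock: 5.6
tool_pos: [0.5554, -0.0839, 0.0069]
orientation: [179.9, 0.0, -84.1]
force: [0.2, 0.1, -0.7]
opening: 0.0391
[ 0.55455367 -0.08472737  0.00679488] [ 1.79875773e+02  1.95137118e-03 -8.42479280e+01] 0.03922124267020947 [-0.57393579 -1.31721359 -0.23854627]
```

View pics/t2.png

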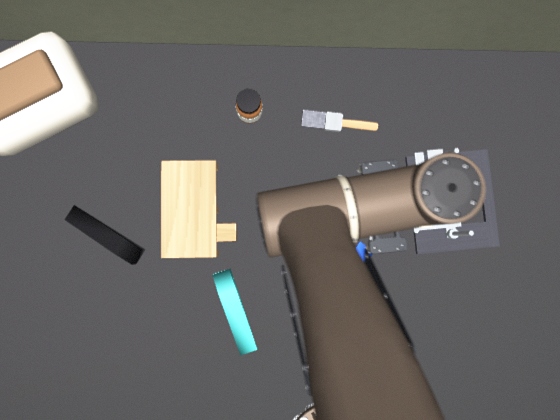

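View pics/w3.png

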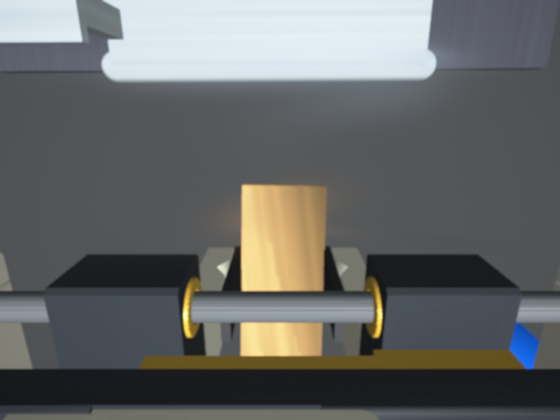

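```bash
python3 -m inch '[{"ax":0,"ay":0,"az":0,"dx":0,"dy":0,"dz":0,"fingers":66},{"ax":0,"ay":0,"az":0,"dx":0,"dy":0,"dz":0,"fingers":66},{"ax":0,"ay":0,"az":0,"dx":-10,"dy":0,"dz":0,"fingers":66},{"ax":0,"ay":0,"az":0,"dx":-50,"dy":0,"dz":0,"fingers":66},{"ax":0,"ay":0,"az":0,"dx":-95,"dy":0,"dz":0,"fingers":66},{"ax":0,"ay":0,"az":0,"dx":-135,"dy":0,"dz":0,"fingers":66},{"ax":0,"ay":0,"az":0,"dx":-135,"dy":0,"dz":0,"fingers":66},{"ax":0,"ay":0,"az":0,"dx":-135,"dy":0,"dz":0,"fingers":66}]'
python3 - <<'E'
from h import *
snap('wrist','w4'); snap('side','s4');o=get_obs();print(o['tool_pos'],o['orientation'],o['opening'],o['force'])
E
```

```text
clock: 6.7
tool_pos: [0.5428, 0.0537, 0.007]
orientation: [180.0, 0.0, -83.9]
force: [-0.5, 0.0, -1.3]
opening: 0.066
[0.54283304 0.0525563  0.00698005] [ 1.79981284e+02 -5.11625989e-03 -8.40450717e+01] 0.06592083213880592 [ 1.09913434 -0.59973232  0.16054923]
```

View pics/w4.png

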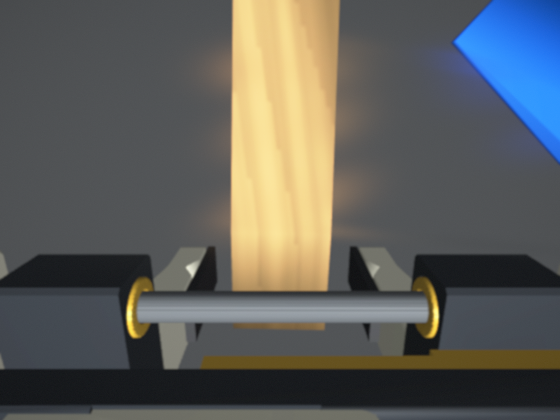

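View pics/s4.png

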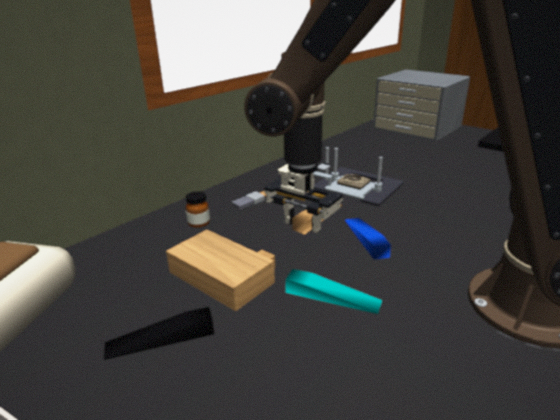

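```bash
python3 -m inch '[{"ax":0,"ay":0,"az":0,"dx":0,"dy":0,"dz":0,"fingers":30},{"ax":0,"ay":0,"az":0,"dx":0,"dy":0,"dz":0,"fingers":30},{"ax":0,"ay":0,"az":0,"dx":0,"dy":0,"dz":0,"fingers":30}]'
python3 - <<'E'
from h import *
np.set_printoptions(precision=4,suppress=True)
s=dict(np.load('pics/w4.npz'));print(onz(s,[[280,328],[283,238]],.035))
d=dict(np.load('pics/side0.npz'))
im=cv2.imread('pics/side0.png');cv2.imwrite('pics/s0c.png',cv2.resize(im[140:210,300:400],(800,560),interpolation=cv2.INTER_CUBIC))
O=np.array([.5727,-.2275]);a=np.radians(-84);R=np.array([[np.cos(a),-np.sin(a)],[np.sin(a),np.cos(a)]])
t=dict(np.load('pics/top0.npz'))
# pointer & index outer ends in the lift frame from the top view
for n,q,z in(('p',[(480,40),(508,38),(515,122)],.05),('i',[(519,33),(570,30),(575,72),(527,76)],.063)):
    q=np.array(q,float);w=onz(t,np.c_[390+(q[:,0]-400)/3.2,140+q[:,1]/3.2],z)[:,:2];print(n,(w-O)@R)
E
```

```text
clock: 7.18
tool_pos: [0.5431, 0.0524, 0.0071]
orientation: [-180.0, 0.0, -84.1]
force: [0.7, 0.7, -0.8]
opening: 0.0413
[[0.5417 0.0698 0.035 ]
 [0.5449 0.0276 0.035 ]]
p [[-0.0432  0.1151]
 [-0.0231  0.1148]
 [-0.0249  0.0548]]
i [[-0.02    0.1155]
 [ 0.0161  0.1144]
 [ 0.0162  0.0846]
 [-0.0178  0.0848]]
```

View pics/s0c.png

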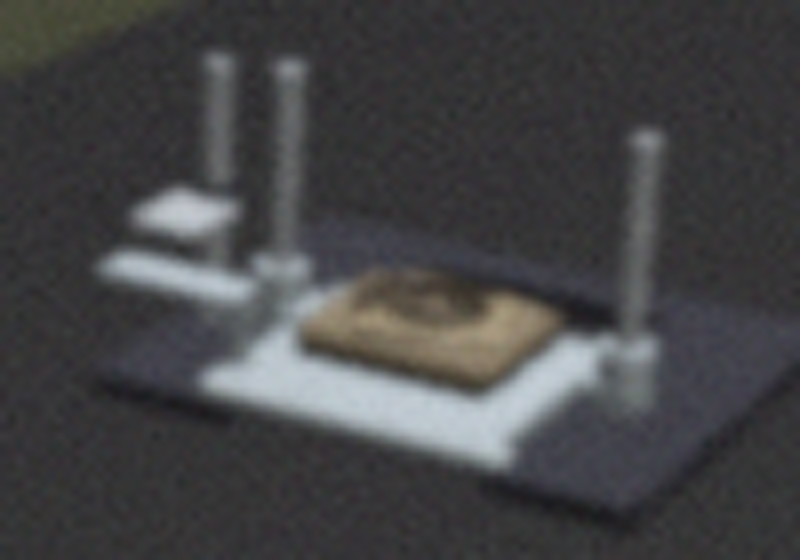

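```bash
cat > lf.py <<'E'
from h import *
O=np.array([.5727,-.2275]);a=np.radians(-84);R2=np.array([[np.cos(a),-np.sin(a)],[np.sin(a),np.cos(a)]])
def L2W(p):
    p=np.atleast_2d(p).astype(float);return np.c_[p[:,:2]@R2.T+O,p[:,2]]
E
python3 - <<'E'
from lf import *
np.set_printoptions(precision=1,suppress=True)
d=dict(np.load('pics/side0.npz'))
im=cv2.imread('pics/side0.png');
S=10;x0,y0=300,140
big=cv2.resize(im[140:200,300:380],(800,600),interpolation=cv2.INTER_CUBIC)
def dr(P,c):
    p=proj(d,L2W(P));q=((p-[x0,y0]+.5)*S).astype(int);cv2.polylines(big,[q.reshape(-1,1,2)],True,c,1)
def box(xc,y0_,y1,z):return [[xc-.01,y0_,z],[xc-.01,y1,z],[xc+.01,y1,z],[xc+.01,y0_,z]]
dr(box(-.033,.06,.115,.052),(0,0,255))
dr(box(-.008,.085,.115,.059+.002),(0,255,0));dr(box(-.008,.085,.115,.065+.002),(0,255,255));dr(box(-.008,.085,.115,.070+.002),(255,0,255))
dr([[-.05,.115,.01],[.145,.115,.01],[.145,-.115,.01],[-.05,-.115,.01]],(255,255,0))
cv2.imwrite('pics/s0d.png',big)
E
```

```text
(no output)
```

View pics/s0d.png

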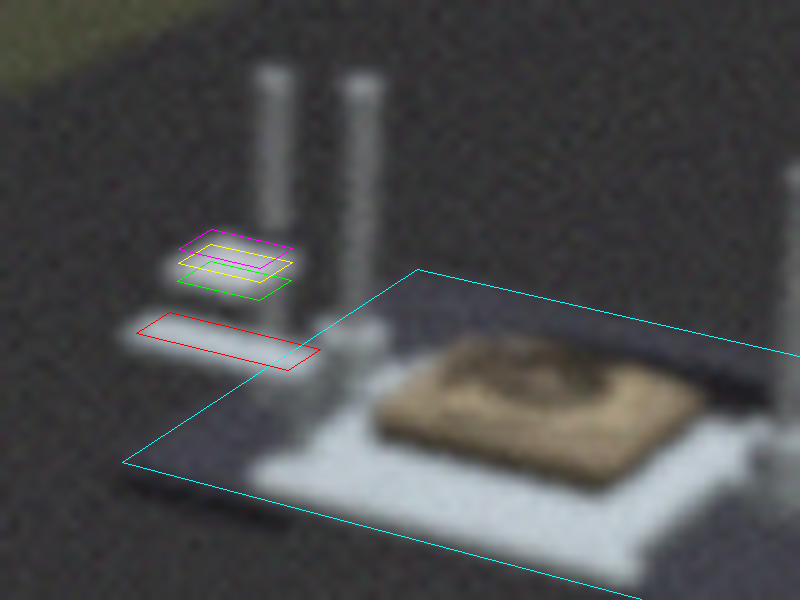

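```bash
python3 -m inch '[{"ax":0,"ay":0,"az":0,"dx":20,"dy":0,"dz":0,"fingers":30},{"ax":0,"ay":0,"az":0,"dx":40,"dy":0,"dz":0,"fingers":30},{"ax":0,"ay":0,"az":0,"dx":58,"dy":0,"dz":0,"fingers":30},{"ax":0,"ay":0,"az":0,"dx":74,"dy":0,"dz":0,"fingers":30},{"ax":0,"ay":0,"az":0,"dx":90,"dy":0,"dz":0,"fingers":30},{"ax":0,"ay":0,"az":0,"dx":105,"dy":0,"dz":0,"fingers":30},{"ax":0,"ay":0,"az":0,"dx":120,"dy":0,"dz":0,"fingers":30},{"ax":0,"ay":0,"az":0,"dx":120,"dy":0,"dz":0,"fingers":30}]'
python3 - <<'E'
from h import *
snap('wrist','w5'); snap('side','s5');o=get_obs();print(o['tool_pos'],o['orientation'],o['opening'],o['force'])
im=cv2.imread('pics/s5.png');a=cv2.resize(im[140:200,300:380],(800,600),interpolation=cv2.INTER_CUBIC);cv2.imwrite('pics/s5c.png',a)
E
```

```text
clock: 8.18
tool_pos: [0.5559, -0.0679, 0.0071]
orientation: [-180.0, -0.0, -84.1]
force: [0.9, -4.6, -1.3]
opening: 0.0399
[ 0.55565774 -0.06753065  0.00709194] [-1.79995779e+02 -4.18319219e-02 -8.40620073e+01] 0.04000251605164923 [ 2.01014782 -4.73294359 -0.9948308 ]
```

View pics/w5.png

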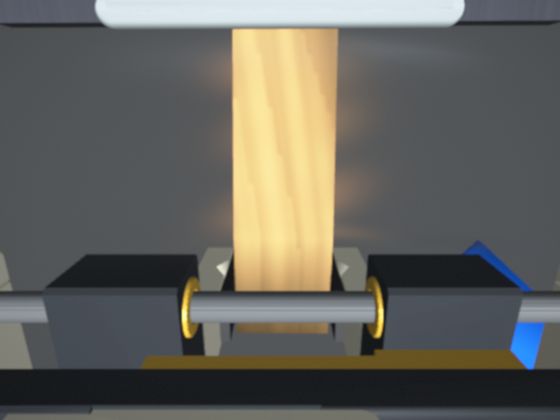

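View pics/s5c.png

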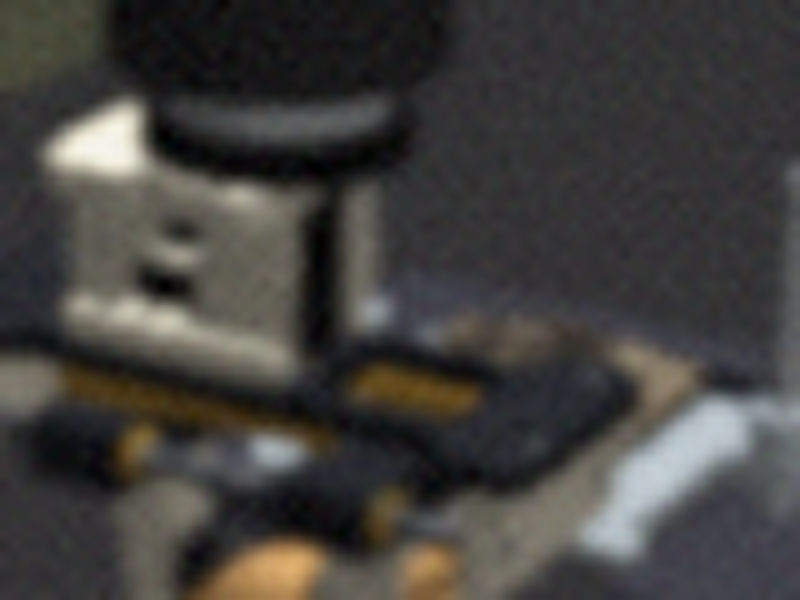

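```bash
python3 -m inch '[{"ax":0,"ay":0,"az":0,"dx":12,"dy":0,"dz":0,"fingers":30},{"ax":0,"ay":0,"az":0,"dx":23,"dy":0,"dz":0,"fingers":30},{"ax":0,"ay":0,"az":0,"dx":30,"dy":0,"dz":0,"fingers":30},{"ax":0,"ay":0,"az":0,"dx":30,"dy":0,"dz":0,"fingers":30},{"ax":0,"ay":0,"az":0,"dx":30,"dy":0,"dz":0,"fingers":66},{"ax":0,"ay":0,"az":0,"dx":30,"dy":0,"dz":0,"fingers":66},{"ax":0,"ay":0,"az":0,"dx":30,"dy":0,"dz":0,"fingers":66}]'
python3 -m inch '[{"ax":0,"ay":0,"az":0,"dx":-40,"dy":0,"dz":0,"fingers":66},{"ax":0,"ay":0,"az":0,"dx":-80,"dy":0,"dz":-50,"fingers":66},{"ax":0,"ay":0,"az":0,"dx":-130,"dy":0,"dz":-100,"fingers":66},{"ax":0,"ay":0,"az":0,"dx":-180,"dy":0,"dz":-120,"fingers":66},{"ax":0,"ay":0,"az":0,"dx":-180,"dy":0,"dz":-120,"fingers":66}]'
python3 - <<'E'
from h import *
snap('wrist','w6'); snap('side','s6');snap('top','t6');o=get_obs();print(o['tool_pos'],o['orientation'],o['opening'],o['force'])
im=cv2.imread('pics/s6.png');a=cv2.resize(im[140:200,300:380],(800,600),interpolation=cv2.INTER_CUBIC);cv2.imwrite('pics/s6c.png',a)
E
```

```text
clock: 9.15
tool_pos: [0.5583, -0.0966, 0.007]
orientation: [180.0, -0.0, -84.0]
force: [-0.5, 0.1, 0.3]
opening: 0.0629
clock: 9.78
tool_pos: [0.5412, 0.0863, 0.1299]
orientation: [-179.7, 0.1, -83.8]
force: [-0.1, -0.4, 0.1]
opening: 0.0662
[0.53927059 0.08220369 0.12655373] [ 1.79940015e+02 -1.31154307e-02 -8.40276656e+01] 0.06586211099142088 [ 0.39529297 -0.30099229 -0.44237688]
```

View pics/w6.png

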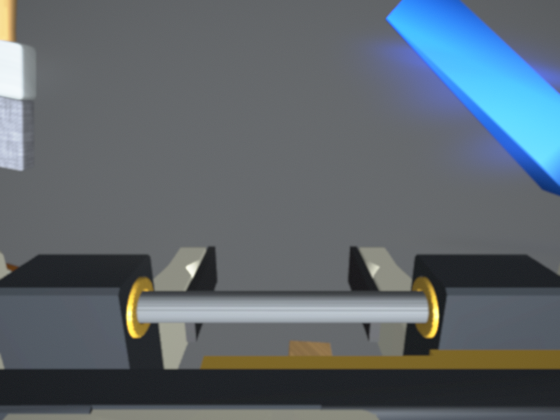

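View pics/s6.png

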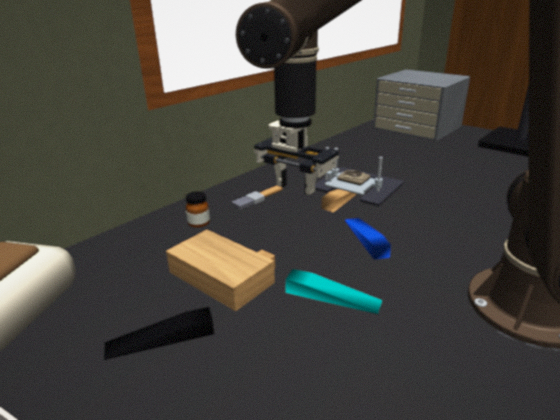

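View pics/s6c.png

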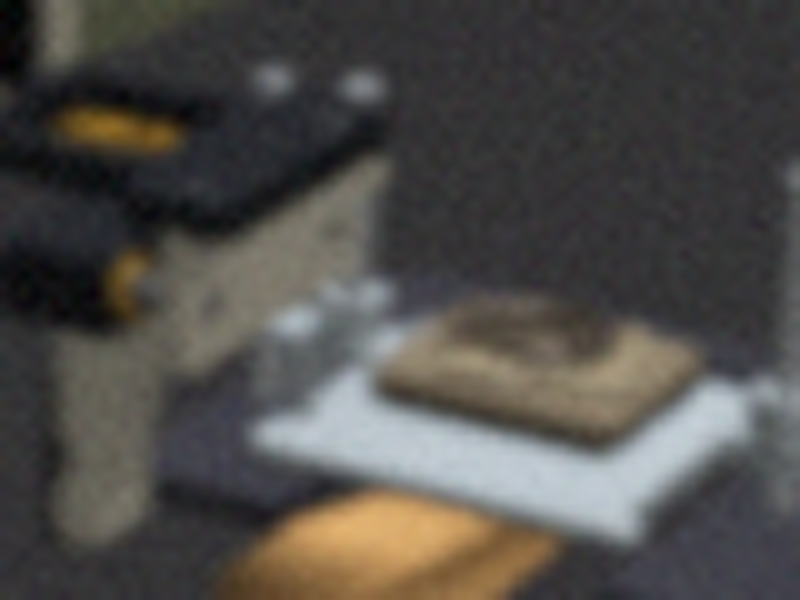

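View pics/t6.png

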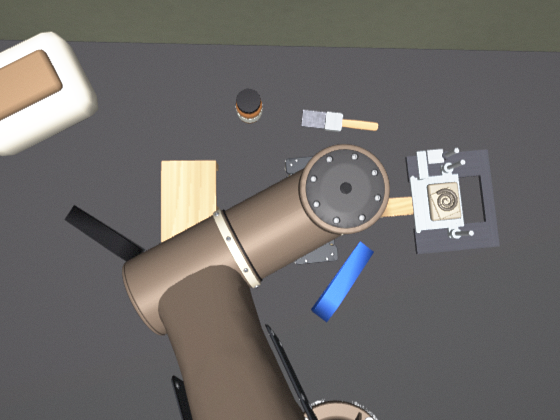

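```bash
python3 -m inch '[{"ax":0,"ay":0,"az":0,"dx":0,"dy":0,"dz":-60,"fingers":66},{"ax":0,"ay":0,"az":0,"dx":0,"dy":50,"dz":-120,"fingers":66},{"ax":0,"ay":0,"az":0,"dx":0,"dy":80,"dz":-160,"fingers":66},{"ax":0,"ay":0,"az":0,"dx":0,"dy":80,"dz":-160,"fingers":66},{"ax":0,"ay":0,"az":0,"dx":0,"dy":80,"dz":-160,"fingers":66}]'
python3 - <<'E'
from h import *
snap('wrist','w7'); snap('side','s7');snap('top','t7')
im=cv2.imread('pics/s7.png');a=cv2.resize(im[140:200,300:380],(800,600),interpolation=cv2.INTER_CUBIC);cv2.imwrite('pics/s7c.png',a)
for c in('top','side'):
  for t in('wedge_center','pointer','index_bar','entry'):
    print(c,t,[(np.round(x['position'],1).tolist(),round(x['score'],2)) for x in landmark_of(t,c)[:4]])
E
```

```text
clock: 10.55
tool_pos: [0.46, 0.0734, 0.2865]
orientation: [180.0, 0.0, -84.1]
force: [-0.3, 0.2, -0.3]
opening: 0.0659
top wedge_center [([411.7, 206.4], 0.91), ([99.7, 234.2], 0.87), ([234.2, 309.7], 0.64)]
top pointer [([422.8, 153.1], 0.98)]
top index_bar [([431.1, 157.3], 0.75)]
top entry [([413.3, 206.7], 0.71)]
side wedge_center [([160.7, 331.4], 0.77), ([365.0, 231.0], 0.75), ([343.3, 189.9], 0.73), ([335.1, 291.3], 0.65)]
side pointer [([319.0, 174.0], 0.79)]
side index_bar [([318.4, 168.4], 0.54)]
side entry [([342.5, 193.5], 0.97)]
```

View pics/s7c.png

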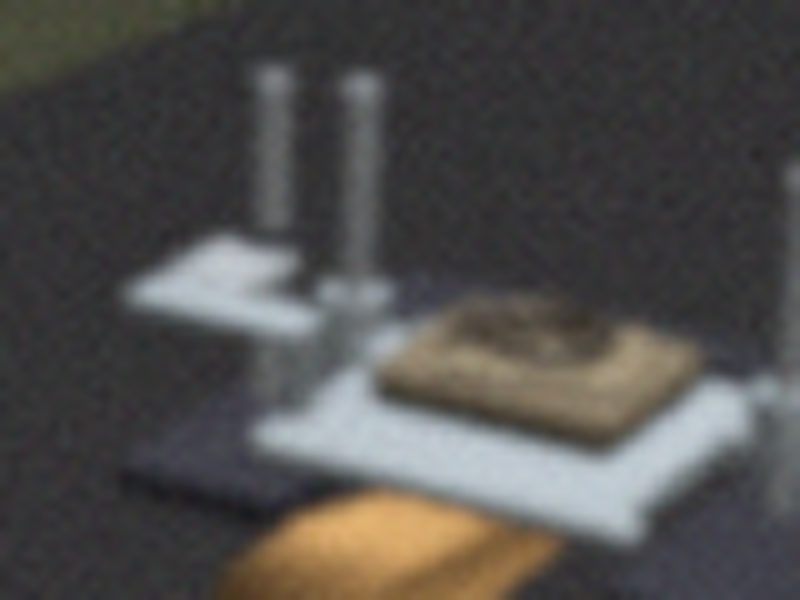

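View pics/w7.png

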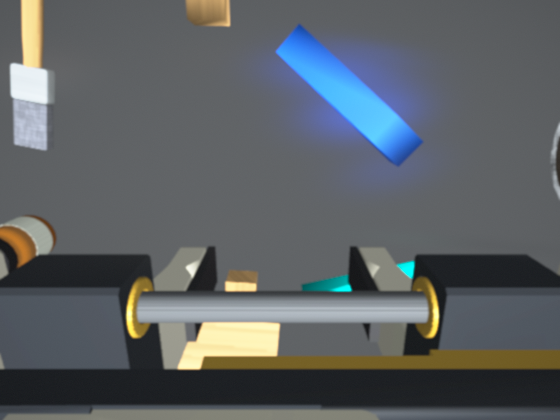

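Run:
```python
from lf import *
np.set_printoptions(precision=3,suppress=True)
s=dict(np.load('pics/w7.npz'));K,R,t=KRt(s);print(-R.T@t,R,K[0,0],s['cx'],s['cy'])
print(L2W([[-.033,.1,.064],[-.008,.1,.064]]))
# edge profile side view before/after: fit brightness columns across the bars
for f in('s0','s7'):
    pass
a=cv2.imread('pics/side0.png',0).astype(int);b=cv2.imread('pics/s7.png',0).astype(int)
for u in(314,316,318,320,322,324,326):print(u,'0:',a[160:178,u],' 7:',b[160:178,u])
```

```text
[ 0.468 -0.006  0.444] [[-0.995 -0.102  0.002]
 [-0.097  0.951  0.294]
 [-0.032  0.292 -0.956]] 348.4708805811824 282.13840892234225 204.2897661544526
[[ 0.669 -0.184  0.064]
 [ 0.671 -0.209  0.064]]
314 0: [ 54  49  54  53  51  53  49  52  50  46  58  98 144 153 121  76  57  50]  7: [ 51  48  51  47  51  53  58  94 142 156 116  73  55  51  45  51  50  50]
316 0: [ 55  47  54  45  47  63  88  87  73  57  66 117 171 181 151  97  62  49]  7: [ 51  48  55  41  49  65  96 143 177 178 144  88  62  47  53  51  51  50]
318 0: [ 49  49  55  53  66 119 150 149 110  67  59 101 161 187 169 122  73  59]  7: [ 47  53  47  49  67 112 157 179 189 186 168 116  69  56  48  48  51  56]
320 0: [ 46  47  54  73 125 170 186 180 135  84  60  76 138 178 184 150  98  61]  7: [ 49  51  53  73 124 168 190 186 185 191 180 143  91  62  52  53  49  46]
322 0: [ 49  49  60 106 162 189 196 189 163 119  68  53 110 161 189 172 119  71]  7: [ 49  54  57 104 161 189 199 192 191 190 190 166 115  70  51  50  52  49]
324 0: [ 54  56  58  76 135 180 194 193 170 121  78  65  86 137 177 183 149  98]  7: [ 53  53  56  77 131 179 196 191 177 174 188 181 139  84  61  61  61  64]
326 0: [ 92  87  86  72 102 159 185 173 140 106  94  93 103 133 174 193 171 129]  7: [ 89  90  84  69 102 157 184 171 145 148 176 188 164 122  94  98  98  90]
```

Run:
```python
from lf import *
np.set_printoptions(precision=4,suppress=True)
d=dict(np.load('pics/s7.npz'));t=dict(np.load('pics/t7.npz'))
p=proj(d,L2W([[-.033,.115,.052],[-.008,.115,.052],[-.033,.115,.0655],[-.008,.115,.0655]]));print(p)
print('wedge lift frame',(onz(t,[[411.7,206.4]],.0175)[0,:2]-O)@R2,'entry x -0.0465')
print('ptr/idx tri z',tri(t,[422.8,153.1],d,[319,174]),tri(t,[431.1,157.3],d,[320.4,167.9]))
a=cv2.imread('pics/s6.png');b=cv2.imread('pics/s7.png');print(cv2.phaseCorrelate(np.float32(a[165:195,333:375,1]),np.float32(b[165:195,333:375,1])))
```

```text
[[314.7706 171.7938]
 [318.8616 169.2712]
 [314.8374 167.8151]
 [318.9462 165.3329]]
wedge lift frame [-0.053  -0.0047] entry x -0.0465
ptr/idx tri z [ 0.6808 -0.1958  0.0407] [ 0.6725 -0.2027  0.062 ]
((0.5260816098329748, -0.04535159793646493), 1.0423427511144567)
```

View pics/t7.png

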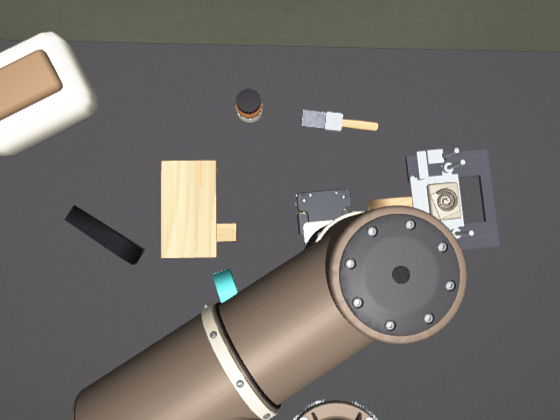

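Run:
```python
from h import *
s=snap('side','s8');a=cv2.imread('pics/s7.png');b=cv2.imread('pics/s8.png')
print(cv2.phaseCorrelate(np.float32(a[155:195,308:375,1]),np.float32(b[155:195,308:375,1])))
print(close_job())
```

```text
((0.011029697460834598, -0.012390441996974033), 0.9552832810415162)
the job is handed in; nothing more can be done
None
```

I drew the pale wedge out by its nose, lined it up with the lift, took it again by the tail and pushed it under the lip. Then I let go, moved the arm clear and handed the job in at about 11 s of the 46 s allowed. No verdict was reported.

**Last checks**
- **Pointer height:** edge profiles in the side picture show the pointer rose about 13.4 mm. The index bar sits about 12.8 mm above the pointer's lowest position, so they agree to within about 1 mm against the 4 mm allowed.
- **Index:** it looks unmoved in the side pictures from before and after.
- **Wedge:** its centre is about 6 mm before the lip and 5 mm off its middle, and it looks flat in the side picture.
- **Carrier:** it showed no motion between the last two side pictures.
- **Bystanders:** the block, jar and brush are where they were in the top picture.

**Disagreements**
- **Pointer after the lift:** the networks' triangulated pointer height was 41 mm, which disagrees with the picture. The network's side-view point was off the bar, so I relied on the edge profiles.
- **Carrier stillness:** an earlier picture comparison gave a 0.5 pixel sideways shift of the carrier, probably because the gripper was partly in view. The later clean comparison showed 0.01 pixel.

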